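Clip the painting cradle on its ball stand and load the hull tubes

TASK

Lift the cradle plate off the sloping easel by its red fin, seat it squarely on the three balls of the black painting stand and, without dropping it, press it down until both spring rollers snap over its edges and hold it fully home. Then lay the two hull tubes from the rack in the plate's two yellow V-grooves, one in each (either way), roughly centred lengthwise, so that neither can roll. Leave the other things on the table standing where they are.

Things in the scene. Friction and masses are not known exactly. Their poses are not given: they have to be found in the camera images.
- plate: Loose aluminium cradle plate, about 0.45 kg: slab 130 (x) by 140 (y) by 12 mm, y edges half-round. Origin: centre, level with the bottoms of its four corner feet; z = its upward normal; slab at z = 12 to 24 mm. Underneath, three inverted V-grooves at (x,y) = (-35,45), (-35,-45), (45,0) mm catch the stand's balls from up to 8 mm off. Starts on the easel, tilted 30 degrees, -x edge low.
- fin (a point): Grip point in the red fin upright in the middle of the plate, 45 mm above the plate's origin. Fin: 50 mm long along x, 14 mm thick along y, from z = 24 to 60 mm on the plate; free room beside it on both sides.
- groove_a (a point): Middle of the axis of a tube lying in the plate's +y V-groove, (0, 50, 75.5) mm on the plate; the groove runs along the plate's x. It is formed by two yellow V-supports, 12 mm thick, at x = -48 and +48 mm, apex at z = 50, tops at z = 69 mm.
- groove_b (a point): The same for the -y V-groove, (0, -50, 75.5) mm on the plate.
- stand: Fixed black painting stand, 130 by 130 mm, 22 mm high, with three bright slippery steel balls, 18 mm, at (x,y) = (-35,45), (-35,-45), (45,0) mm, centres 41 mm up, and a blue post 67 mm high at y = +105 and -105 mm with a spring roller each. Origin: centre of its underside, z up. The seated plate has its axes parallel to the stand's (x with x).
- home (a point): Where the plate's origin is when fully home: 42 mm above the stand's origin, on its z axis.
- roller_l (a point): Orange spring roller on the stand's +y side, 12 mm thick, 48 mm along x; centre 71 mm from the stand's axis, 68 mm up. It yields outwards. The plate's edges must be pushed down past both rollers: about 15 N in all, its weight included, from 19 to 11 mm above home; below about 9 mm above home the rollers pull it down with about 9 N.
- roller_r (a point): The same spring roller on the -y side.
- easel: Wooden sloping stand, fixed, 150 mm square board sloped 30 degrees, low edge with a lip towards its -x. Highest point about 105 mm. Origin: on the table under the middle; the plate rests on it with its origin 66 mm above this origin and the same yaw.
- rack: Dark wooden rack, fixed, base 130 by 150 mm and 12 mm thick, with black V-supports at x = -48 and +48 mm, y = +50 and -50 mm (tops 52 mm up), holding the two tubes parallel to its x. Origin: centre of its underside.
- tube_green: Green model-rocket hull tube, loose, a rigid cylinder 160 mm long and 36 mm thick, about 0.12 kg. Origin: its centre; x along its axis. Starts in the rack, axis 57.5 mm above the table.
- tube_grey: Grey hull tube with red bands, otherwise the same as the green one: 160 mm long, 36 mm thick, about 0.12 kg. Origin: its centre; x along its axis. Starts in the rack, axis 57.5 mm above the table.
- paint_a: Bystander: blue paint bottle, 30 mm thick, 85 mm high. Origin: centre of its underside.
- paint_b: Bystander: orange paint bottle, 30 mm thick, 85 mm high. Origin: centre of its underside.
- primer: Bystander: grey can, 56 mm thick, 165 mm high. Origin: centre of its underside.
- tumbler: Bystander: blue tumbler, 80 mm wide, 130 mm high. Origin: centre of its underside.
- mug: Bystander: white mug, 80 mm wide, 90 mm high. Origin: centre of its underside.
- magnifier: Obstacle, fixed: bench magnifier, round foot 90 mm wide, thin blue post and an upright round lens 94 mm wide on top, reaching 340 mm high. Origin: centre of its underside.
- figure: Bystander: painted figure on a black round foot, 40 mm wide, 58 mm high. Origin: centre of its underside.

How it is judged:
By the outcome, as a careful person would: the job done as asked, in the order asked, and still so for the second after the job is handed in, with the robot touching nothing.
It also fails if it takes over 70 s, if anything falls off the work surface, if the arm or the gripper's body presses on something with over 40 N, if the wrist force passes 120 N, or if a joint passes its speed limit or range.

ROBOT

A 6-joint arm with a two-finger parallel gripper is mounted at the origin on the work surface. World frame = base frame: x ahead of the robot, y to its left, z up, the work surface at z = 0. Lengths are in m, angles in rad, forces in N, time in s.
With the tool pointing down it reaches from about 0.4 to 0.825 m from the base axis. Payload 7 kg.
Tool frame: the origin (TCP) lies at the very end of the fingers, on their centre line; the grasp point (between the pads) lies arm.hold_point_z behind it (arm.hold_point_z is the distance from the TCP to the grasp point, in m); z points along the fingers, y is the line along which they close (so a half turn about z gives the same grasp; the last joint's range is limited). The gripper opens to 88 mm and grips with 3 to 60 N. Pads are 19 mm wide; open, the fingers measure 130 mm over their backs; the gripper's body (78 mm by 193 mm) begins 47 mm behind the grasp point.
Start: joints at [-0.872, 0.359, 0.012, 0, -1.224, -0.288], TCP at [0.27, -0.619, 0.227] pointing down, gripper open.
Joint ranges: [-3.07, 3.07], [-1.43, 2.12], [-1.02, 1.25], [-3.03, 1.67], [-3.05, -0], [-3.03, 3.03]. Speed limits (rad/s): [2.39, 2.39, 3.01, 3.14, 3.14, 3.14].

INTERFACE

Orientations are given as [roll, pitch, yaw] about the fixed x, y, z axes, in that order (R = Rz(yaw) Ry(pitch) Rx(roll)).
In Python, from station import arm, optics gives the robot as it stands (arm), with the cameras (optics).
- The arm moves only by the shell command python3 nudge.py 'ROWS' [FORCE]. ROWS is a JSON list of rows, 1 to 20 of them, each of 5 numbers: the finger opening in m, then dx, dy, dz in m, then a turn about the tool's z in rad; each row is the pose to reach, as a shift and turn from the pose commanded when the command began, along the tool's axes at that moment; what a row does not reach only later rows make up. A row lasts 1/12 s, in which the tool goes at most 0.0417 m and 0.125 rad, less where a joint would pass 70% of its speed; a pose out of reach is approached as far as the arm can. The fingers move at their own pace and stop on an object; FORCE is the grip in N (left out, the last holds). Time passes only in rows, so rows that do not move let the fingers close. It prints the time, the measured TCP pose, the force, the opening and the grip force at its end.
- arm.get_state(): the state, without advancing time (a new reading comes with each control period).
- optics.grab_frame(name): name is "scene" or "side" or "wrist"; returns the picture (400x640x3 uint8, red, green, blue); there is no depth.
- optics.camera_params(name): a dict with "fx", "fy", "cx", "cy" (pixels), "D" ([k1, k2, p1, p2, k3] as OpenCV has them; the pictures are not rectified), "T" (4x4, takes a point from camera to world coordinates); the wrist camera has in their place "hand_eye" (4x4, takes a point from camera to tool coordinates, whose origin is the TCP and whose axes are the flange's). Camera axes: x right, y down, z forward; pixel columns grow to the right and rows downward; lengths in m; the calibration is good to about 2 mm. A picture is of the moment at which its call begins: read the wrist's pose just before it. camera_params takes no time and is no camera call.
- arm.job_done(): hands the job in; it is judged then, once.
The state is a dict: "t": time; "q": joint angles; "qd": joint speeds; "joint_efforts": joint torques, N m; "eef_pos": TCP position; "ee_rot": TCP orientation; "force": force on the tool from outside, world axes, zero at the start; "moment": the same for the moment, N m; "width": finger opening in m; "gripper_force": force on a finger pad.
Only numpy, scipy, OpenCV 4.12 (cv2) and the standard library are available. Lean on these libraries where they do the work, as an engineer would, in place of code of your own. Each camera call takes 0.05 s, during which the arm holds its last target. There are 200 camera calls.

## Working session

There is one attempt and no reset: what is moved stays moved. The work goes in short steps, Python scripts to look and compute and a shell command to move; the robot and the scene stay as the last step left them, time stands still between calls to the robot, and variables do not carry over. Pictures are saved under pics/ and viewed, at most 10 in all, crops included, and the job is handed in when it is done.

```bash
ls; mkdir -p pics
python3 - <<'E'
from station import arm, optics
import cv2,numpy as np
print(arm.hold_point_z, arm.get_state())
for n in ["scene","side","wrist"]:
    cv2.imwrite(f"pics/{n}0.png",optics.grab_frame(n)[:,:,::-1])
    p=optics.camera_params(n); print(n,{k:np.round(v,4).tolist() for k,v in p.items()})
a=cv2.imread("pics/scene0.png");b=cv2.imread("pics/side0.png")
E
```

```text
nudge.py
pics
station.py
0.0188 {'t': 0.0, 'q': array([-8.71883207e-01,  3.59352956e-01,  1.10485752e-02, -3.38257683e-04,
       -1.22412571e+00, -2.88092426e-01]), 'qd': array([-0.00028672,  0.00127007, -0.00170129,  0.00146874,  0.00088777,
        0.00028046]), 'joint_efforts': array([-2.79102887e-04, -5.82721245e+01,  2.93045962e+01,  6.99710727e+00,
        6.85335224e-03, -1.41516525e-04]), 'eef_pos': array([ 0.26932998, -0.61838943,  0.22564231]), 'ee_rot': array([ 3.13993587e+00, -1.59352907e-04, -2.73088702e+00]), 'force': array([-0.82405843,  0.49190985,  0.10260624]), 'moment': array([ 0.00058174,  0.01693086, -0.00329414]), 'gripper_force': 0.0, 'width': 0.08746899451711798}
scene {'fx': 490.3332, 'fy': 490.3332, 'cx': 314.9838, 'cy': 202.3931, 'D': [-0.017, 0.0, 0.0, 0.0, 0.0], 'T': [[0.861, 0.3948, -0.3207, 0.9949], [0.5086, -0.6683, 0.5429, -0.6309], [0.0, -0.6305, -0.7762, 1.0284], [0.0, 0.0, 0.0, 1.0]]}
side {'fx': 411.4149, 'fy': 411.4149, 'cx': 316.9719, 'cy': 209.5212, 'D': [-0.0654, 0.0, 0.0, 0.0, 0.0], 'T': [[-0.9201, -0.2979, 0.2543, 0.317], [-0.3913, 0.6717, -0.629, 0.7373], [0.0166, -0.6782, -0.7347, 0.9877], [0.0, 0.0, 0.0, 1.0]]}
wrist {'fx': 332.8495, 'fy': 332.8495, 'cx': 316.3694, 'cy': 207.3138, 'D': [0.0119, 0.0, 0.0, 0.0, 0.0], 'hand_eye': [[-0.0007, -0.9564, -0.2922, 0.0788], [1.0, -0.0005, -0.0005, -0.0004], [0.0003, -0.2922, 0.9564, -0.1585], [0.0, 0.0, 0.0, 1.0]]}
```

View pics/scene0.png

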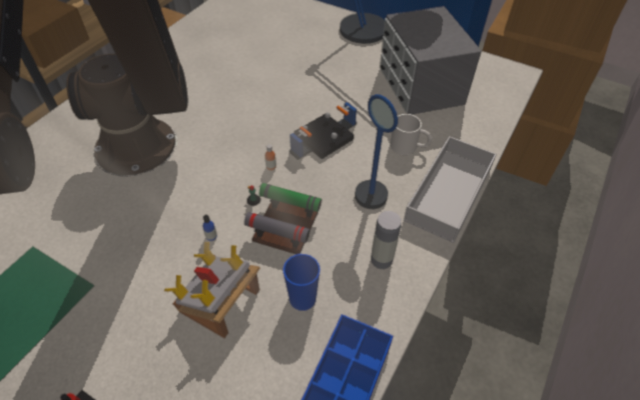

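View pics/side0.png

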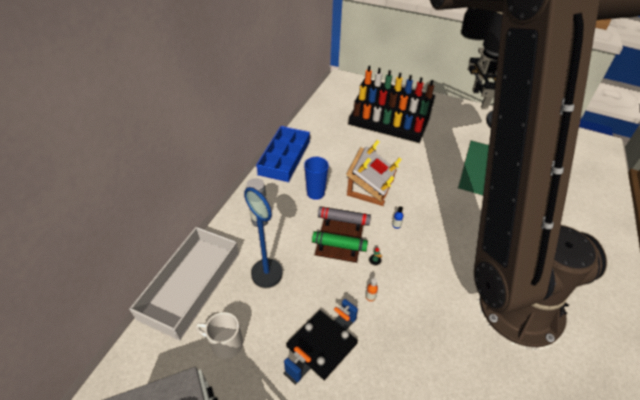

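Run:
```python
import cv2,numpy as np
a=cv2.imread("pics/scene0.png")[85:330,165:365];b=cv2.imread("pics/side0.png")[140:385,280:410]
r=lambda i:cv2.resize(i,None,fx=2.4,fy=2.4,interpolation=cv2.INTER_CUBIC)
c=np.hstack([r(a),r(b)]);cv2.imwrite("pics/c1.png",np.clip(c*1.3,0,255))
```

```text
[ WARN:0@0.045] global loadsave.cpp:1063 imwrite_ Unsupported depth image for selected encoder is fallbacked to CV_8U.
```

View pics/c1.png

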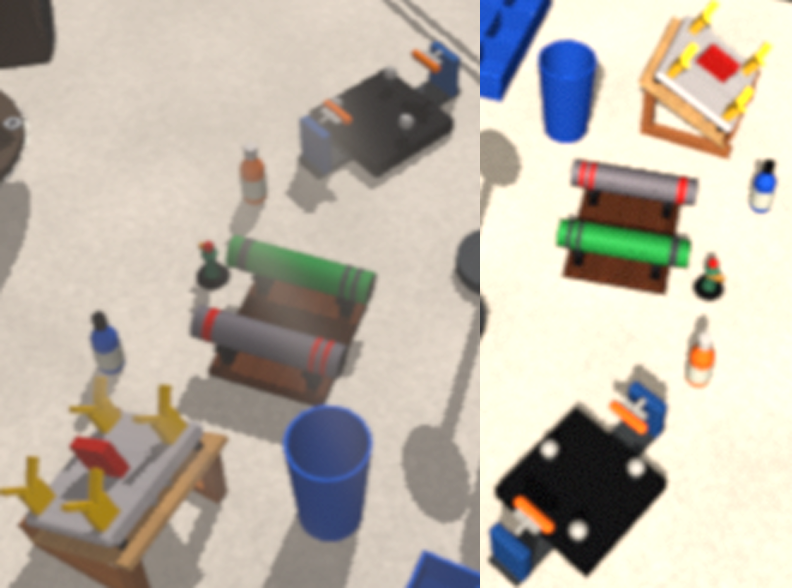

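The side view shows the stand's balls, rollers, rack, tubes and the easel's four yellow supports clearly. I clicked these points in the crop (composite pixels) and fit the poses below.

```bash
cat > h.py <<'E'
import numpy as np,cv2
from station import arm, optics
from scipy.optimize import least_squares
from scipy.spatial.transform import Rotation as Ro
S=lambda p:np.array([[165+x/2.4,85+y/2.4] for x,y in p])
D=lambda p:np.array([[280+(x-480)/2.4,140+y/2.4] for x,y in p])
def proj(n,P,T=None):
    c=optics.camera_params(n); K=np.array([[c['fx'],0,c['cx']],[0,c['fy'],c['cy']],[0,0,1]])
    M=np.linalg.inv(c['T'] if T is None else T)
    r,_=cv2.Rodrigues(M[:3,:3]); return cv2.projectPoints(np.array(P,float).reshape(-1,3),r,M[:3,3],K,np.array(c['D']))[0].reshape(-1,2)
def onz(n,uv,z,T=None):
    c=optics.camera_params(n); K=np.array([[c['fx'],0,c['cx']],[0,c['fy'],c['cy']],[0,0,1]])
    T=c['T'] if T is None else T
    p=cv2.undistortPoints(np.array(uv,float).reshape(-1,1,2),K,np.array(c['D'])).reshape(-1,2)
    d=np.c_[p,np.ones(len(p))]@T[:3,:3].T; o=T[:3,3]; return o+d*((z-o[2])/d[:,2])[:,None]
def fit(obs,x0,z,tilt=0):
    """obs: list of (cam, model pts, pixels[,T])"""
    def f(v):
        R=Ro.from_euler('zy',[v[2],-tilt]).as_matrix()   # Rz*Ry (intrinsic below)
        R=Ro.from_euler('Z',v[2]).as_matrix()@Ro.from_euler('Y',-tilt).as_matrix()
        t=np.array([v[0],v[1],z])
        return np.concatenate([(proj(o[0],np.array(o[1])@R.T+t,o[3] if len(o)>3 else None)-o[2]).ravel() for o in obs])
    r=least_squares(f,x0); return r.x,np.sqrt(np.mean(r.fun**2)),r.fun
E
python3 - <<'E'
from h import *
import itertools
np.set_printoptions(precision=4,suppress=True)
# stand
B={'a':(-.035,.045,.041),'b':(-.035,-.045,.041),'c':(.045,0,.041),'l':(0,.071,.068),'r':(0,-.071,.068)}
sd={'c':(549,449),'p':(636,467),'q':(578,531),'u':(629,417),'w':(534,515)}
print('side z',onz('side',D(sd.values()),.041))
for a,b,l,r in (('a','b','l','r'),('b','a','r','l')):
    obs=[('side',[B['c'],B[a],B[b],B[l],B[r]],D([sd[k] for k in 'cpquw'])),
         ('scene',[B[l],B[r]],S([(427,60),(337,110)]))]
    for y0 in (-2,0,2):
        x,e,f=fit(obs,[*onz('side',D([(588,482)]),.04)[0,:2],y0],0); print('stand',a,x,e); print(f.reshape(-1,2).round(1).tolist())
# plate supports
m=[(sx*.048,sy*.05,.058) for sx in(-1,1) for sy in(-1,1)]
sc=S([(100,410),(165,415),(30,490),(97,505)]); si=D([(705,18),(757,58),(684,62),(740,103)])
# same physical order? try all orders
best=[]
for perm in itertools.permutations(range(4)):
  for perm2 in [perm]:
    for y0 in (0,1.5,3,-1.5):
      x,e,f=fit([('side',[m[i] for i in perm],si)],[*onz('side',D([(718,62)]),.1)[0,:2],y0],.066,np.pi/6)
      best.append((e,*x,perm))
best.sort(); print('plate side'); [print(b) for b in best[:10:2]]
best=[]
for perm in itertools.permutations(range(4)):
    for y0 in (0,1.5,3,-1.5):
      x,e,f=fit([('scene',[m[i] for i in perm],sc)],[*onz('side',D([(718,62)]),.1)[0,:2],y0],.066,np.pi/6)
      best.append((e,*x,perm))
best.sort(); print('plate scene'); [print(b) for b in best[:10:2]]
# tubes
for n,a,b in (('green',((230,248),(373,288)),((560,235),(688,250))),('grey',((195,320),(342,360)),((575,173),(695,190)))):
    P=onz('scene',S(a),.0575);Q=onz('side',D(b),.0575)
    for W in(P,Q): d=W[1]-W[0];print(n,W.mean(0),np.linalg.norm(d),np.arctan2(d[1],d[0]))
names=dict(paint_a=(108,370),paint_b=(252,200),figure=(212,280),tumbler=(330,525))
for k,v in names.items(): print(k,onz('scene',S([v]),.0)[0])
print('primer,magn,mug',onz('scene',[(382,262),(371,194),(404,150)],0))
E
```

```text
side z [[0.5076 0.3014 0.041 ]
 [0.4177 0.2843 0.041 ]
 [0.4462 0.3702 0.041 ]
 [0.4445 0.2337 0.041 ]
 [0.4925 0.3725 0.041 ]]
stand a [ 0.4589  0.3171 -2.905 ] 20.82719865869146
[[34.0, 15.7], [-31.6, -13.5], [-13.9, -6.3], [-13.0, -5.0], [17.5, 8.9], [-28.0, 26.5], [23.3, -25.5]]
stand a [0.4589 0.3171 3.3779] 20.82719862498683
[[34.0, 15.7], [-31.6, -13.5], [-13.9, -6.3], [-13.0, -5.0], [17.5, 8.9], [-28.0, 26.4], [23.4, -25.5]]
stand a [0.4589 0.3171 3.3779] 20.827198650712948
[[34.0, 15.7], [-31.6, -13.5], [-13.9, -6.3], [-13.0, -5.0], [17.5, 8.9], [-28.0, 26.4], [23.4, -25.5]]
stand b [ 0.4656  0.3188 -0.0391] 15.664766259753799
[[-3.7, 4.9], [-3.0, -4.8], [6.2, 0.3], [-8.2, -3.2], [6.4, 5.8], [-31.9, 24.9], [31.5, -23.3]]
stand b [ 0.4656  0.3188 -0.039 ] 15.66476626942095
[[-3.7, 4.9], [-3.0, -4.8], [6.2, 0.3], [-8.2, -3.2], [6.4, 5.8], [-31.9, 24.9], [31.5, -23.3]]
stand b [ 0.4656  0.3188 -0.039 ] 15.66476626192215
[[-3.7, 4.9], [-3.0, -4.8], [6.2, 0.3], [-8.2, -3.2], [6.4, 5.8], [-31.9, 24.9], [31.5, -23.3]]Traceback (most recent call last):
  File "<stdin>", line 21, in 
[... 573 characters left out ...]
un()
    ~~~~~~~~~~~~~~~~^^
    self.f = self.fun_wrapped(xp_copy(self.x))
             ~~~~~~~~~~~~~~~~^^^^^^^^^^^^^^^^^
    return np.atleast_1d(self.fun(x))
                         ~~~~~~~~^^^
    return self.f(x, *self.args, **self.kwargs)
           ~~~~~~^^^^^^^^^^^^^^^^^^^^^^^^^^^^^^
  File "h.py", line 22, in f
    return np.concatenate([(proj(o[0],np.array(o[1])@R.T+t,o[3] if len(o)>3 else None)-o[2]).ravel() for o in obs])
                            ~~~~^^^^^^^^^^^^^^^^^^^^^^^^^^^^^^^^^^^^^^^^^^^^^^^^^^^^^^
  File "h.py", line 8, in proj
    c=optics.camera_params(n); K=np.array([[c['fx'],0,c['cx']],[0,c['fy'],c['cy']],[0,0,1]])
ValueError: time passes only in moves, steps and waits
```

```bash
python3 - <<'E'
s=open('h.py').read()
s=s.replace("from scipy.optimize","CP={n:optics.camera_params(n) for n in('scene','side','wrist')}\nfrom scipy.optimize",1).replace("c=optics.camera_params(n);","c=CP[n];").replace("        R=Ro.from_euler('zy',[v[2],-tilt]).as_matrix()   # Rz*Ry (intrinsic below)\n","")
open('h.py','w').write(s)
E
cat > m1.py <<'E'
from h import *
import itertools
np.set_printoptions(precision=4,suppress=True)
B={'a':(-.035,.045,.041),'b':(-.035,-.045,.041),'c':(.045,0,.041),'l':(0,.071,.068),'r':(0,-.071,.068)}
sd={'c':(549,449),'p':(636,467),'q':(578,531),'u':(629,417),'w':(534,515)}
for a,b,l,r in (('a','b','l','r'),('b','a','r','l')):
    obs=[('side',[B['c'],B[a],B[b],B[l],B[r]],D([sd[k] for k in 'cpquw'])),
         ('scene',[B[l],B[r]],S([(337,110),(427,60)]))]
    for y0 in (-2,0,2):
        x,e,f=fit(obs,[.46,.32,y0],0); print('stand',a,x,e)
    print(f.reshape(-1,2).round(1).tolist())
m=[(sx*.048,sy*.05,.058) for sx in(-1,1) for sy in(-1,1)]
sc=S([(100,410),(165,415),(97,505),(30,490)]); si=D([(705,18),(757,58),(740,103),(684,62)]) # cyclic
best=[]
for i,j,y0 in itertools.product(range(4),range(4),(0,1.5,3,-1.5)):
    mm=[m[0],m[1],m[3],m[2]]
    for s1 in (1,-1):
        k=lambda o:[mm[(o+s1*q)%4] for q in range(4)]
        x,e,f=fit([('side',k(i),si),('scene',k(j),sc)],[*onz('side',D([(718,62)]),.1)[0,:2],y0],.066,np.pi/6)
        best.append((e,x,i,j,s1,f))
best.sort(key=lambda b:b[0]); print('plate'); [print(b[:-1]) for b in best[:12:2]]; print(best[0][-1].reshape(-1,2).round(1).tolist())
for n,a,b in (('green',((230,248),(373,288)),((560,235),(688,250))),('grey',((195,320),(342,360)),((575,173),(695,190)))):
    P=onz('scene',S(a),.0575);Q=onz('side',D(b),.0575)
    for W in(P,Q): d=W[1]-W[0];print(n,W.mean(0),np.linalg.norm(d),np.arctan2(d[1],d[0]))
names=dict(paint_a=(108,370),paint_b=(252,200),figure=(212,280),tumbler=(330,525))
for k,v in names.items(): print(k,onz('scene',S([v]),.0)[0])
print('primer,magn,mug',onz('scene',[(382,262),(371,194),(404,150)],0))
E
python3 m1.py
```

```text
stand a [ 0.4582  0.3187 -3.5016] 14.219305818403832
stand a [0.4582 0.3187 2.7815] 14.219305821921699
stand a [0.4582 0.3187 2.7815] 14.219305820598109
[[29.5, 25.7], [-18.5, -15.2], [-19.6, -17.6], [2.3, 2.5], [1.3, 1.6], [-2.5, -0.4], [-2.4, 0.0]]
stand b [ 0.4649  0.3166 -0.3342] 0.5694743410479203
stand b [ 0.4649  0.3166 -0.3342] 0.5694743410479007
stand b [ 0.4649  0.3166 -0.3342] 0.5694743410479073
[[-0.0, 0.2], [0.0, 0.5], [-0.2, 0.1], [-0.5, 0.4], [-0.4, 0.2], [-0.4, 1.1], [-1.1, 0.9]]
plate
(np.float64(1.4897644214880017), array([ 0.5427, -0.2796,  0.0339]), 3, 1, 1)
(np.float64(1.4897644214880146), array([ 0.5427, -0.2796,  0.0339]), 3, 1, 1)
(np.float64(7.10161180488054), array([ 0.515 , -0.2514,  1.5138]), 0, 2, 1)
(np.float64(7.1016118049718155), array([ 0.515 , -0.2514,  1.5138]), 0, 2, 1)
(np.float64(7.402376750658758), array([ 0.517 , -0.3098, -1.4828]), 2, 0, 1)
(np.float64(7.4023767506984814), array([ 0.517 , -0.3098, -1.4828]), 2, 0, 1)
[[-1.5, -2.5], [-0.8, -1.8], [-1.2, -1.5], [-1.4, -2.4], [-1.3, -2.0], [-0.9, -0.7], [-0.6, -1.6], [-0.0, -1.1]]
green [0.5289 0.0324 0.0575] 0.1650111710470542 0.18828675268783548
green [0.5303 0.0278 0.0575] 0.15444184906972752 -2.8759026368780676
grey [ 0.5513 -0.0656  0.0575] 0.16094792450710768 0.21362894592855886
grey [ 0.5527 -0.0698  0.0575] 0.15348160171267475 -2.914450724992208
paint_a [ 0.401  -0.1517  0.    ]
paint_b [0.3951 0.1311 0.    ]
figure [0.4251 0.0057 0.    ]
tumbler [ 0.6989 -0.1866  0.    ]
primer,magn,mug [[0.8081 0.0096 0.    ]
 [0.6871 0.192  0.    ]
 [0.6953 0.3946 0.    ]]
```

```bash
cat >> h.py <<'E'
def pose():
    s=arm.get_state(); return s['eef_pos'],s['ee_rot'][2],s
def go(x,y,z,yaw):
    p,w,s=pose(); c,n=np.cos(w),np.sin(w); d=np.array([x,y,z])-p
    t=(w-yaw+np.pi)%(2*np.pi)-np.pi
    print('tool d: %.4f %.4f %.4f turn %.3f | dist %.3f rows>=%.1f'%(c*d[0]+n*d[1],n*d[0]-c*d[1],-d[2],t,np.linalg.norm(d),max(np.linalg.norm(d)/.0417,abs(t)/.125)))
def wristT():
    p,_,s=pose(); T=np.eye(4);T[:3,:3]=Ro.from_euler('xyz',s['ee_rot']).as_matrix();T[:3,3]=p
    return T@CP['wrist']['hand_eye']
def snap(n,f,crop=None,k=1,g=1.2):
    T=wristT() if n=='wrist' else CP[n]['T']; i=optics.grab_frame(n)[:,:,::-1]
    if crop: x0,y0,x1,y1=crop; i=i[y0:y1,x0:x1]
    cv2.imwrite(f,np.clip(cv2.resize(i,None,fx=k,fy=k,interpolation=cv2.INTER_CUBIC)*g,0,255).astype(np.uint8)); np.save(f+'.npy',T); return T
E
python3 -c "
from h import *
go(.53,-.28,.30,-3.108)"
```

```text
tool d: -0.3741 0.2063 -0.0742 turn 0.377 | dist 0.434 rows>=10.4
```

```bash
python3 nudge.py '[[0.088,-0.374,0.206,-0.074,0.377],[0.088,-0.374,0.206,-0.074,0.377],[0.088,-0.374,0.206,-0.074,0.377],[0.088,-0.374,0.206,-0.074,0.377],[0.088,-0.374,0.206,-0.074,0.377],[0.088,-0.374,0.206,-0.074,0.377],[0.088,-0.374,0.206,-0.074,0.377],[0.088,-0.374,0.206,-0.074,0.377],[0.088,-0.374,0.206,-0.074,0.377],[0.088,-0.374,0.206,-0.074,0.377],[0.088,-0.374,0.206,-0.074,0.377],[0.088,-0.374,0.206,-0.074,0.377],[0.088,-0.374,0.206,-0.074,0.377],[0.088,-0.374,0.206,-0.074,0.377]]'
python3 -c "
from h import *
print(snap('wrist','pics/w1.png',(100,0,540,400),1.5)); print(pose()[2]['q'])"
```

```text
t: 1.32
eef_pos: [0.5298, -0.2806, 0.3002]
ee_rot: [3.141, -0.001, -3.107]
force: [-0.7, -0.1, 0.4]
width: 0.0874
gripper_force: 0.0
[[-3.35432871e-02  9.56009865e-01  2.91410339e-01  4.51379994e-01]
 [ 9.99437265e-01  3.20938633e-02  9.75381031e-03 -2.83545600e-01]
 [-2.77447032e-05  2.91573527e-01 -9.56548419e-01  4.58732395e-01]
 [ 0.00000000e+00  0.00000000e+00  0.00000000e+00  1.00000000e+00]]
[-1.62209663e-01  1.97475114e-01 -4.31067636e-02 -7.81965820e-05
 -1.33098164e+00 -1.37522372e+00]
```

View pics/w1.png

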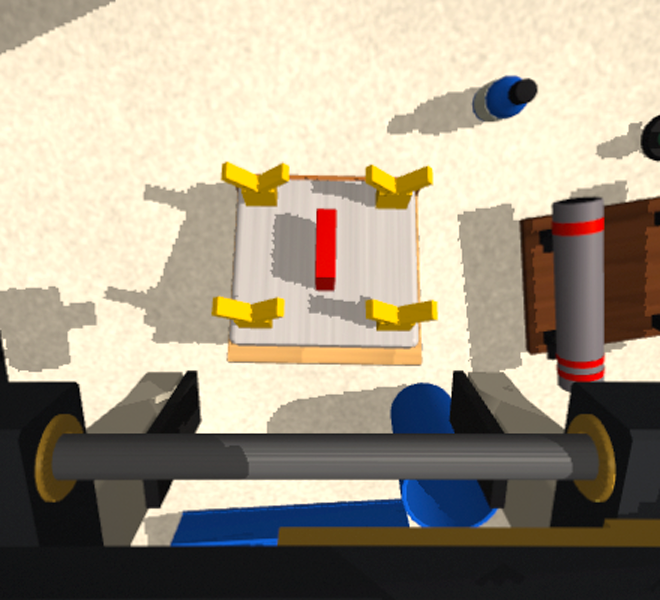

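Run:
```python
from h import *
np.set_printoptions(precision=4,suppress=True)
T=np.load('pics/w1.png.npy')
px=np.array([(256,169),(400,171),(249,304),(402,307),(317,209),(336,209),(317,277),(336,277)],float)/1.5+[100,0]
M=np.array([(-54,-50,69),(-54,50,69),(42,-50,69),(42,50,69),(-25,-7,60),(-25,7,60),(25,-7,60),(25,7,60)])/1e3
for z in (.063,.066,.069):
    x,e,f=fit([('wrist',M,px,T)],[.54,-.28,0],z,np.pi/6); print(z,x,e); 
    if z==.066: print(f.reshape(-1,2).round(1).tolist())
x,e,f=fit([('wrist',M,px,T)],[.54,-.28,0],.066,np.pi/6)
R=Ro.from_euler('Z',x[2]).as_matrix()@Ro.from_euler('Y',-np.pi/6).as_matrix()
h=R@[-.004,0,.052]+[x[0],x[1],.066]; print('hold',h,'fin',R@[0,0,.045]+[x[0],x[1],.066]); tcp=h-[0,0,.0188]
print(tcp); go(tcp[0],tcp[1],tcp[2]+.06,x[2]-np.pi);go(*tcp,x[2]-np.pi)
print('grey',onz('wrist',np.array([(578,202),(581,380)])/1.5+[100,0],.0575,T))
```

```text
0.063 [ 0.5388 -0.2798  0.0168] 1.5620411802675498
0.066 [ 0.5384 -0.2798  0.0167] 1.5603589254495023
[[-0.3, -1.9], [-0.0, -1.6], [-0.1, -2.2], [0.5, -2.6], [-0.0, 1.8], [0.7, 2.0], [-0.9, 2.3], [0.3, 2.6]]
0.069 [ 0.5379 -0.2798  0.0167] 1.6234386740565814
hold [ 0.5089 -0.2803  0.109 ] fin [ 0.5159 -0.2802  0.105 ]
[ 0.5089 -0.2803  0.0902]
tool d: 0.0206 0.0014 0.1500 turn 0.017 | dist 0.151 rows>=3.6
tool d: 0.0206 0.0014 0.2100 turn 0.017 | dist 0.211 rows>=5.1
grey [[ 0.4776 -0.0836  0.0575]
 [ 0.6291 -0.0533  0.0575]]
```

```bash
python3 nudge.py '[[0.06,0.022,0.0014,0.15,0.015],[0.06,0.022,0.0014,0.15,0.015],[0.06,0.022,0.0014,0.15,0.015],[0.06,0.022,0.0014,0.15,0.015],[0.06,0.022,0.0014,0.17,0.015],[0.06,0.022,0.0014,0.185,0.015],[0.06,0.022,0.0014,0.198,0.015],[0.06,0.022,0.0014,0.204,0.015],[0.06,0.022,0.0014,0.209,0.015],[0.06,0.022,0.0014,0.209,0.015]]'
```

```text
t: 2.2
eef_pos: [0.5074, -0.2805, 0.0909]
ee_rot: [3.141, -0.001, -3.124]
force: [0.2, 0.8, 0.8]
width: 0.0604
gripper_force: 0.0
```

```bash
python3 nudge.py '[[0.005,0,0,0,0],[0.005,0,0,0,0],[0.005,0,0,0,0],[0.005,0,0,0,0],[0.005,0,0,0,0],[0.005,0,0,0,0],[0.005,0,0,0,0],[0.005,0,0,0,0]]' 15
python3 nudge.py '[[0.005,0,0,-0.01,0],[0.005,0,0,-0.025,0],[0.005,0,0,-0.05,0],[0.005,0,0,-0.08,0],[0.005,0,0,-0.11,0],[0.005,0,0,-0.14,0],[0.005,0,0,-0.16,0],[0.005,0,0,-0.16,0],[0.005,0,0,-0.16,0]]'
python3 -c "
from h import *
print(pose()[2]['moment']); snap('wrist','pics/w2.png',(100,0,540,400),1.5)
snap('side','pics/s2.png',(300,60,460,220),3)
a=cv2.imread('pics/w2.png');b=cv2.imread('pics/s2.png')
cv2.imwrite('pics/c2.png',np.hstack([cv2.resize(a,(440,400)),cv2.resize(b,(360,400))]))"
```

```text
t: 2.87
eef_pos: [0.5082, -0.28, 0.0917]
ee_rot: [-3.141, 0.0, -3.123]
force: [-0.5, 0.1, 0.7]
width: 0.0138
gripper_force: 15.0
t: 3.62
eef_pos: [0.5079, -0.2796, 0.252]
ee_rot: [3.141, 0.001, -3.123]
force: [-0.4, 0.8, -6.9]
width: 0.0141
gripper_force: 15.0
[ 0.03607838  0.1230126  -0.04223091]
```

View pics/c2.png

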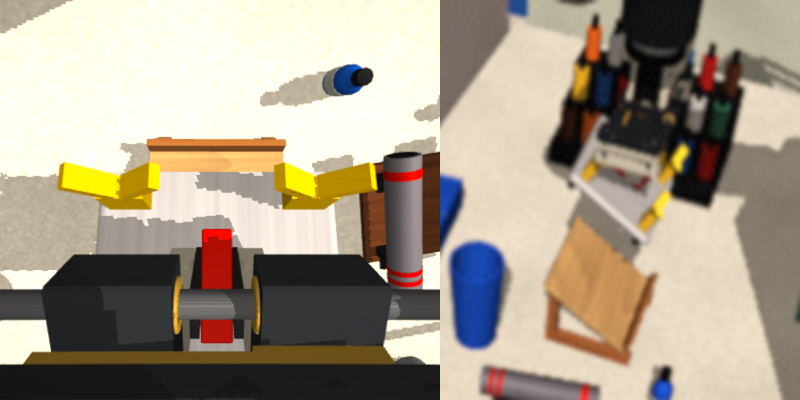

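Run:
```python
from h import *
T=np.load('pics/w2.png.npy'); p,w,s=pose(); H=p+[0,0,.0188]; print(H)
px=np.array([(109,164),(326,167),(203,230),(231,229)],float)+[100,0]
for xs in(-.054,-.048,-.042):
    M=np.array([(xs,-.05,.069),(xs,.05,.069),(-.025,-.007,.060),(-.025,.007,.060)])
    def f(v):
        R=Ro.from_euler('Z',w-np.pi).as_matrix()@Ro.from_euler('Y',-v[0]).as_matrix()
        return (proj('wrist',(M-[v[1],v[3],v[2]])@R.T+H,T)-px).ravel()
    r=least_squares(f,[.4,0,.05,0]); print(xs,np.degrees(r.x[0]),r.x[1:],np.abs(r.fun).max().round(1))
```

```text
[ 0.50682804 -0.27927742  0.26834425]
-0.054 23.266759135067353 [-0.00299301  0.05847658  0.00022839] 1.7
-0.048 40.5482053601869 [-0.00582227  0.04208207  0.00024898] 6.2
-0.042 46.531977500188816 [-0.00640312  0.03726086  0.00025467] 12.0
```

Run:
```python
from h import *
print('shelf',onz('side',[(350,125),(425,140)],0), 'mat',onz('scene',[(33,248),(93,288)],0))
a=cv2.imread('pics/scene0.png');b=cv2.imread('pics/side0.png')
g=[(x,y) for x in (.38,.44,.5,.56,.62,.66) for y in (-.38,-.42,-.46,-.50,-.54)]
for n,im in(('scene',a),('side',b)):
    q=proj(n,[(x,y,0) for x,y in g])
    for (x,y),(u,v) in zip(g,q): print(n,x,y,int(u),int(v),im[int(v),int(u)].tolist() if 0<=v<400 and 0<=u<640 else None,end='; ')
    print()
```

```text
shelf [[ 0.71901639 -0.592263    0.        ]
 [ 0.41623564 -0.62264647  0.        ]] mat [[ 0.03223983 -0.40168398  0.        ]
 [ 0.24934842 -0.40526325  0.        ]]
scene 0.38 -0.38 141 305 [146, 156, 166]; scene 0.38 -0.42 129 318 [145, 155, 164]; scene 0.38 -0.46 116 333 [146, 157, 166]; scene 0.38 -0.5 103 348 [143, 154, 162]; scene 0.38 -0.54 89 363 [96, 102, 108]; scene 0.44 -0.38 161 317 [145, 155, 165]; scene 0.44 -0.42 148 331 [147, 159, 168]; scene 0.44 -0.46 136 346 [145, 156, 166]; scene 0.44 -0.5 123 361 [147, 158, 167]; scene 0.44 -0.54 109 377 [148, 159, 168]; scene 0.5 -0.38 181 330 [97, 103, 109]; scene 0.5 -0.42 169 344 [145, 155, 164]; scene 0.5 -0.46 157 360 [145, 155, 165]; scene 0.5 -0.5 144 376 [142, 152, 161]; scene 0.5 -0.54 130 392 [143, 154, 163]; scene 0.56 -0.38 202 343 [100, 106, 112]; scene 0.56 -0.42 190 358 [96, 102, 109]; scene 0.56 -0.46 178 374 [140, 151, 159]; scene 0.56 -0.5 165 390 [144, 155, 163]; scene 0.56 -0.54 152 408 None; scene 0.62 -0.38 224 356 [99, 106, 112]; scene 0.62 -0.42 212 372 [97, 104, 110]; scene 0.62 -0.46 200 389 [146, 157
[... 770 characters left out ...]
77, 198, 210]; side 0.5 -0.5 396 152 [174, 194, 208]; side 0.5 -0.54 398 146 [176, 197, 209]; side 0.56 -0.38 371 167 [109, 112, 165]; side 0.56 -0.42 374 160 [81, 85, 142]; side 0.56 -0.46 377 154 [162, 175, 185]; side 0.56 -0.5 380 148 [178, 198, 211]; side 0.56 -0.54 383 142 [181, 202, 214]; side 0.62 -0.38 355 162 [90, 145, 194]; side 0.62 -0.42 359 156 [88, 128, 168]; side 0.62 -0.46 362 150 [89, 131, 172]; side 0.62 -0.5 366 144 [178, 198, 211]; side 0.62 -0.54 369 138 [181, 201, 214]; side 0.66 -0.38 345 159 [178, 198, 211]; side 0.66 -0.42 349 153 [179, 199, 212]; side 0.66 -0.46 352 147 [177, 199, 210]; side 0.66 -0.5 356 141 [179, 199, 211]; side 0.66 -0.54 359 135 [180, 199, 212];
```

```bash
python3 -c "
from h import *
go(.42,-.45,.25,-3.123)"
```

```text
tool d: 0.0899 -0.1691 -0.0005 turn -0.000 | dist 0.192 rows>=4.6
```

```bash
python3 nudge.py '[[0.005,0.02,-0.035,0,0],[0.005,0.04,-0.07,0,0],[0.005,0.06,-0.11,0,0],[0.005,0.08,-0.145,0.02,0],[0.005,0.09,-0.169,0.05,0],[0.005,0.09,-0.169,0.08,0],[0.005,0.09,-0.169,0.11,0],[0.005,0.09,-0.169,0.14,0],[0.005,0.09,-0.169,0.165,0],[0.005,0.09,-0.169,0.18,0],[0.005,0.09,-0.169,0.18,0]]'
python3 nudge.py '[[0.005,-0.002,0,0.004,0],[0.005,-0.006,0,0.008,0],[0.005,-0.010,0,0.012,0],[0.005,-0.014,0,0.014,0],[0.005,-0.018,0,0.016,0],[0.005,-0.018,0,0.016,0]]'
```

```text
t: 4.63
eef_pos: [0.4175, -0.4481, 0.0653]
ee_rot: [3.135, -0.009, -3.124]
force: [-0.7, -0.3, -5.8]
width: 0.0139
gripper_force: 15.0
t: 5.13
eef_pos: [0.4405, -0.4504, 0.0558]
ee_rot: [-3.141, 0.001, -3.122]
force: [0.0, 0.1, -4.9]
width: 0.0145
gripper_force: 15.0
```

```bash
python3 nudge.py '[[0.005,-0.004,0,0.003,0],[0.005,-0.009,0,0.006,0],[0.005,-0.014,0,0.009,0],[0.005,-0.019,0,0.012,0],[0.005,-0.024,0,0.014,0],[0.005,-0.028,0,0.016,0],[0.005,-0.030,0,0.016,0]]'
```

```text
t: 5.72
eef_pos: [0.4687, -0.4494, 0.0382]
ee_rot: [3.14, -0.002, -3.123]
force: [-1.9, -0.4, -3.7]
width: 0.0144
gripper_force: 15.0
```

```bash
python3 nudge.py '[[0.005,-0.004,0,0.002,0],[0.005,-0.008,0,0.004,0],[0.005,-0.010,0,0.005,0],[0.005,-0.010,0,0.006,0],[0.005,-0.010,0,0.006,0]]'
python3 -c "
from h import *
print(pose()[2]['moment']); snap('wrist','pics/w3.png',(100,0,540,400),1.5)"
```

```text
t: 6.13
eef_pos: [0.4792, -0.4495, 0.0341]
ee_rot: [-3.142, -0.0, -3.123]
force: [-2.6, 1.9, 3.2]
width: 0.0137
gripper_force: 15.0
[ 0.645523    1.16769944 -0.03633091]
```

View pics/w3.png

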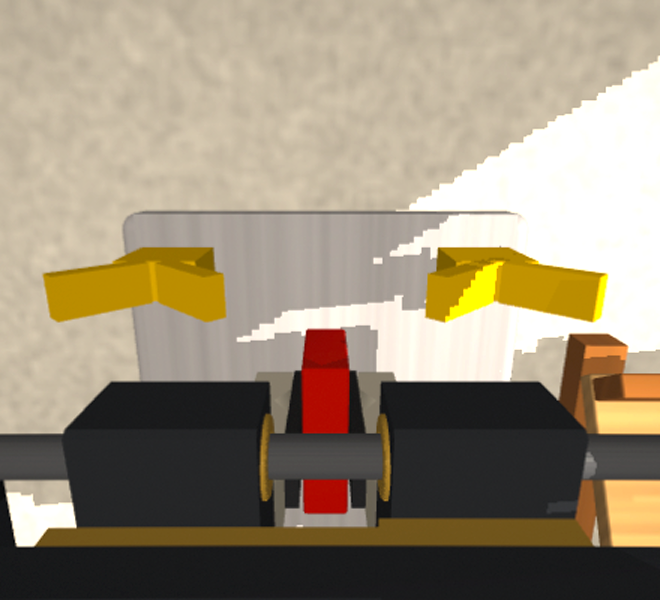

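```bash
cat > tilt.py <<'E'
from h import *
T=np.load('pics/w3.png.npy'); p,w,s=pose(); H=p+[0,0,.0188]
px=np.array([(303,368),(348,368),(307,330),(345,330),(124,213),(522,213),(47,275),(604,275)],float)/1.5+[100,0]
M=np.array([(-25,-7,60),(-25,7,60),(-25,-7,24),(-25,7,24),(-65,-70,18),(-65,70,18)])/1e3
def f(v):
    R=Ro.from_euler('Z',w-np.pi+v[4]).as_matrix()@Ro.from_euler('Y',-v[0]).as_matrix()
    return (proj('wrist',(M-[v[1],v[3],v[2]])@R.T+H,T)-px[:6]).ravel()
r=least_squares(f,[.1,0,.05,0,0]); print(np.degrees(r.x[0]),r.x[1:],r.fun.reshape(-1,2).round(1).tolist())
E
python3 tilt.py
```

```text
0.3053243184156868 [-0.00521475  0.05542872  0.00012863  0.00306605] [[-1.2, -0.1], [0.6, -0.2], [-0.9, -1.0], [-0.5, -1.1], [0.5, 1.7], [1.7, 0.7]]
```

```bash
python3 nudge.py '[[0.005,0,0,0,0],[0.005,0,0,0,0],[0.005,0,0,-0.01,0],[0.005,0,0,-0.04,0],[0.005,0,0,-0.08,0],[0.005,0,0,-0.12,0],[0.005,0,0,-0.16,0],[0.005,0,0,-0.19,0],[0.005,0,0,-0.19,0]]' 40
python3 -c "
from h import *
go(.4602,.3182,.225,-.334-np.pi)"
```

```text
t: 6.93
eef_pos: [0.4824, -0.452, 0.2324]
ee_rot: [-3.134, 0.011, -3.122]
force: [1.9, -0.4, -4.1]
width: 0.014
gripper_force: 40.0
tool d: 0.0070 0.7705 0.0074 turn 0.354 | dist 0.771 rows>=18.5
```

```bash
python3 nudge.py '[[0.005,0,0.03,0,0],[0.005,0,0.06,0,0],[0.005,0,0.1,0,0],[0.005,0,0.14,0,0.05],[0.005,0,0.18,0,0.1],[0.005,0,0.22,0,0.15],[0.005,0,0.26,0,0.2],[0.005,0,0.3,0,0.25],[0.005,0,0.34,0,0.3],[0.005,0,0.38,0,0.354],[0.005,0,0.42,0,0.354],[0.005,0,0.46,0,0.354],[0.005,0,0.5,0,0.354],[0.005,0,0.54,0,0.354],[0.005,0.007,0.58,0,0.354],[0.005,0.007,0.62,0,0.354],[0.005,0.007,0.66,0,0.354],[0.005,0.007,0.7,0,0.354],[0.005,0.007,0.74,0,0.354],[0.005,0.007,0.77,0,0.354]]'
python3 nudge.py '[[0.005,0,0,0,0],[0.005,0,0,0,0]]'
python3 -c "
from h import *
go(.4602,.3182,.125,-.334-np.pi);print(pose()[2]['q'])"
```

```text
t: 8.6
eef_pos: [0.4573, 0.3235, 0.2231]
ee_rot: [3.14, -0.0, 2.807]
force: [1.4, -0.3, -4.7]
width: 0.0139
gripper_force: 40.0
t: 8.77
eef_pos: [0.4572, 0.322, 0.2224]
ee_rot: [-3.141, -0.001, 2.809]
force: [-0.1, 0.0, -5.4]
width: 0.0138
gripper_force: 40.0
tool d: -0.0041 -0.0026 0.0974 turn 0.001 | dist 0.098 rows>=2.3
[ 9.63243538e-01  1.72637497e-01 -2.51730539e-01 -7.31756610e-04
 -1.14743820e+00 -2.86675704e+00]
```

```bash
python3 nudge.py '[[0.005,-0.004,-0.0026,0.03,0],[0.005,-0.004,-0.0026,0.06,0],[0.005,-0.004,-0.0026,0.085,0],[0.005,-0.004,-0.0026,0.097,0],[0.005,-0.004,-0.0026,0.102,0],[0.005,-0.004,-0.0026,0.102,0],[0.005,-0.004,-0.0026,0.102,0]]'
python3 -c "
from h import *
go(.4602,.3182,.0761,-.334-np.pi)
snap('wrist','pics/w4.png',(100,0,540,400),1)
snap('side','pics/s4.png',(240,250,400,400),2.4)
a=cv2.imread('pics/w4.png');b=cv2.imread('pics/s4.png');print(b.shape)
cv2.imwrite('pics/c4.png',np.hstack([a[:360],b]))"
```

```text
t: 9.35
eef_pos: [0.4613, 0.3164, 0.1223]
ee_rot: [3.141, 0.001, 2.806]
force: [-0.5, 1.2, -4.4]
width: 0.0138
gripper_force: 40.0
tool d: 0.0016 0.0014 0.0462 turn -0.002 | dist 0.046 rows>=1.1
(360, 384, 3)
```

View pics/c4.png

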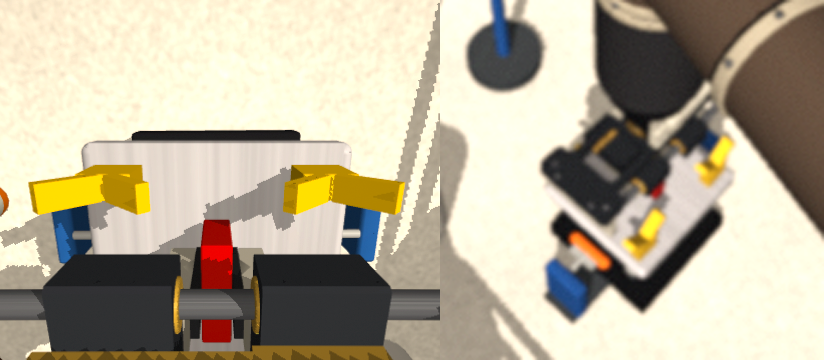

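Run:
```python
from h import *
T=np.load('pics/w4.png.npy')
def loc(P,o,yaw=-.334):
    c,s=np.cos(yaw),np.sin(yaw); d=P[:,:2]-o; return np.c_[c*d[:,0]+s*d[:,1],-s*d[:,0]+c*d[:,1]]
st=np.array([.4649,.3166])
print('stand edge corners in stand frame',loc(onz('wrist',[(233,132.),(399,131)],.022,T),st))
p,w,s=pose(); zb=p[2]+.0188-.0529
print('plate edge (z18) in stand frame',loc(onz('wrist',[(183,146.),(451,146)],zb+.018,T),st),'hold',loc(p[None],st))
```

```text
stand edge corners in stand frame [[-0.06273142 -0.06464182]
 [-0.06318551  0.06138026]]
plate edge (z18) in stand frame [[-0.06202307 -0.07019981]
 [-0.06170194  0.06809871]] hold [[-0.00334162 -0.00078156]]
```

```bash
python3 nudge.py '[[0.005,0.001,0,0.01,0],[0.005,0.001,0,0.02,0],[0.005,0.001,0,0.025,0],[0.005,0.001,0,0.029,0],[0.005,0.001,0,0.033,0],[0.005,0.001,0,0.033,0]]'
python3 nudge.py '[[0.005,0,0,0.003,0],[0.005,0,0,0.006,0],[0.005,0,0,0.009,0],[0.005,0,0,0.012,0],[0.005,0,0,0.013,0],[0.005,0,0,0.013,0]]'
python3 -c "
from h import *
go(.4602,.3182,.0761,-.334-np.pi);print(pose()[2]['moment'])"
```

```text
t: 9.95
eef_pos: [0.4606, 0.3171, 0.0888]
ee_rot: [3.141, 0.001, 2.807]
force: [2.0, -0.9, -0.9]
width: 0.0138
gripper_force: 40.0
t: 10.45
eef_pos: [0.4617, 0.3169, 0.0762]
ee_rot: [3.141, 0.003, 2.808]
force: [9.3, -5.1, 0.5]
width: 0.014
gripper_force: 40.0
tool d: 0.0018 0.0008 0.0001 turn 0.000 | dist 0.002 rows>=0.0
[-1.89148172 -3.28950835  0.23736684]
```

```bash
python3 nudge.py '[[0.005,-0.001,0,0.001,0],[0.005,-0.001,0,0.002,0],[0.005,-0.001,0,0.002,0],[0.005,-0.001,0,0.002,0]]'
python3 nudge.py '[[0.05,0,0,0,0],[0.05,0,0,0,0],[0.05,0,0,0,0],[0.05,0,0,0,0],[0.05,0,0,-0.03,0],[0.05,0,0,-0.07,0],[0.05,0,0,-0.1,0],[0.05,0,0,-0.12,0],[0.05,0,0,-0.12,0]]'
python3 -c "
from h import *
snap('wrist','pics/w5.png',(120,0,520,400),1)
snap('side','pics/s5.png',(240,250,400,400),2.4)
a=cv2.imread('pics/w5.png');b=cv2.imread('pics/s5.png')
cv2.imwrite('pics/c5.png',np.hstack([a[:360],b]))"
```

```text
t: 10.78
eef_pos: [0.4624, 0.3162, 0.0755]
ee_rot: [3.141, 0.003, 2.808]
force: [2.3, -6.6, 14.7]
width: 0.0137
gripper_force: 40.0
t: 11.53
eef_pos: [0.4625, 0.3184, 0.1985]
ee_rot: [3.135, 0.003, 2.807]
force: [0.2, -0.0, 0.7]
width: 0.0499
gripper_force: 0.0
```

View pics/c5.png

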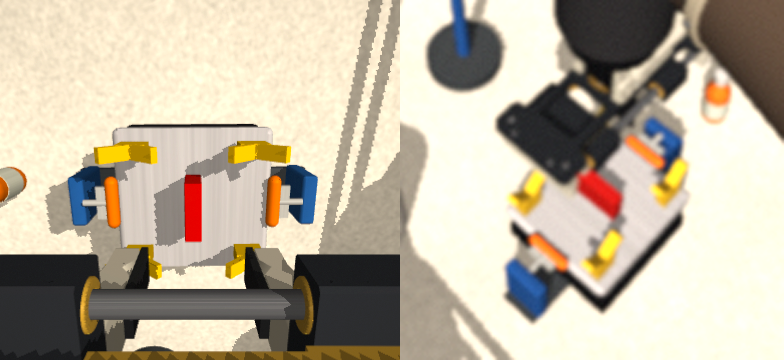

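Both orange rollers now lie over the plate's edges at (112,200) and (273,200), and the plate sits square on the stand. Next I measure its pose and plan the tubes.

Run:
```python
from h import *
T=np.load('pics/w5.png.npy')
px=np.array([(185,241),(201,241),(113,130),(271,129)],float)+[120,0]
M=np.array([(25,-7,60),(25,7,60),(-65,-70,18),(-65,70,18)])/1e3
x,e,f=fit([('wrist',M,px,T)],[.46,.32,-.33],.042);print('plate',x,e,f.round(1))
for y in(.05,-.05): print(x[:2]+y*np.array([-np.sin(x[2]),np.cos(x[2])]))
go(.53,.030,.20,.215-np.pi); go(.53,.030,.0467,.215-np.pi)
```

```text
plate [ 0.46689552  0.3143003  -0.32852105] 1.5080351046068445 [-0.5  1.9  0.4  1.8 -1.6 -1.6  1.7 -1.7]
[0.4830277  0.36162632]
[0.45076335 0.26697427]
tool d: -0.1598 -0.2481 -0.0059 turn -0.550 | dist 0.295 rows>=7.1
tool d: -0.1598 -0.2481 0.1474 turn -0.550 | dist 0.330 rows>=7.9
```

```bash
python3 nudge.py '[[0.088,-0.02,-0.03,-0.006,-0.1],[0.088,-0.045,-0.06,-0.006,-0.2],[0.088,-0.065,-0.095,-0.006,-0.3],[0.088,-0.085,-0.13,-0.006,-0.4],[0.088,-0.105,-0.165,-0.006,-0.5],[0.088,-0.125,-0.2,-0.006,-0.55],[0.088,-0.145,-0.23,-0.006,-0.55],[0.088,-0.16,-0.248,-0.006,-0.55],[0.088,-0.16,-0.248,-0.006,-0.55],[0.088,-0.16,-0.248,-0.006,-0.55]]'
python3 - <<'E'
from h import *
T=snap('wrist','pics/w6.png',g=1)
i=cv2.imread('pics/w6.png');h=cv2.cvtColor(i,cv2.COLOR_BGR2HSV)
m=cv2.inRange(h,(45,90,30),(80,255,255)); 
n,l,st,ce=cv2.connectedComponentsWithStats(m);k=1+np.argmax(st[1:,4]);print(st[k],ce[k])
ys,xs=np.where(l==k)
c,(a,b),t=cv2.minAreaRect(np.c_[xs,ys].astype(np.float32)); bx=cv2.boxPoints((c,(a,b),t)); print(bx.round(0).tolist())
print(onz('wrist',bx,.0575,T).round(4).tolist())
go(.53,.030,.0467,.215-np.pi)
E
```

```text
t: 12.47
eef_pos: [0.5297, 0.0282, 0.1979]
ee_rot: [-3.141, -0.003, -2.93]
force: [-0.0, -0.1, -0.4]
width: 0.0873
gripper_force: 0.0
[ 297  135   41  120 4558] [316.19131198 193.25120667]
[[297.0, 135.0], [337.0, 135.0], [337.0, 254.0], [297.0, 254.0]]
[[0.4803, -0.0003, 0.0575], [0.4729, 0.0341, 0.0575], [0.5842, 0.0601, 0.0575], [0.5925, 0.0217, 0.0575]]
tool d: -0.0005 0.0008 0.1514 turn -0.002 | dist 0.151 rows>=3.6
```

```bash
python3 nudge.py '[[0.088,0,0.001,0.04,0],[0.088,0,0.001,0.08,0],[0.088,0,0.001,0.11,0],[0.088,0,0.001,0.135,0],[0.088,0,0.001,0.151,0],[0.088,0,0.001,0.151,0],[0.03,0,0.001,0.151,0],[0.03,0,0.001,0.151,0],[0.03,0,0.001,0.151,0],[0.03,0,0.001,0.151,0],[0.03,0,0.001,0.151,0],[0.03,0,0.001,0.151,0],[0.03,0,0.001,0.151,0],[0.03,0,0.001,0.151,0]]' 15
python3 nudge.py '[[0.03,0,0,-0.02,0],[0.03,0,0,-0.05,0],[0.03,0,0,-0.09,0],[0.03,0,0,-0.13,0],[0.03,0,0,-0.155,0],[0.03,0,0,-0.155,0],[0.03,0,0,-0.155,0]]'
python3 -c "
from h import *
go(.4823,.3627,.2,-.332-np.pi);go(.4823,.3627,.1067,-.332-np.pi)"
```

```text
t: 13.68
eef_pos: [0.5302, 0.0304, 0.0489]
ee_rot: [-3.141, 0.0, -2.927]
force: [3.0, -11.1, 4.1]
width: 0.04
gripper_force: 6.9
t: 14.27
eef_pos: [0.5305, 0.0309, 0.2049]
ee_rot: [3.141, 0.003, -2.927]
force: [-0.5, -0.3, -2.9]
width: 0.0359
gripper_force: 15.0
tool d: -0.0235 0.3345 0.0049 turn 0.547 | dist 0.335 rows>=8.0
tool d: -0.0235 0.3345 0.0982 turn 0.547 | dist 0.349 rows>=8.4
```

```bash
python3 nudge.py '[[0.03,0,0.035,0.005,0.08],[0.03,0,0.07,0.005,0.16],[0.03,0,0.11,0.005,0.24],[0.03,0,0.15,0.005,0.32],[0.03,0,0.19,0.005,0.4],[0.03,-0.01,0.23,0.005,0.48],[0.03,-0.02,0.27,0.005,0.547],[0.03,-0.0235,0.31,0.005,0.547],[0.03,-0.0235,0.3345,0.005,0.547],[0.03,-0.0235,0.3345,0.005,0.547],[0.03,-0.0235,0.3345,0.005,0.547]]'
python3 -c "
from h import *
snap('wrist','pics/w7.png',(120,0,520,400),1)
snap('side','pics/s7.png',(240,250,400,400),2.4)
a=cv2.imread('pics/w7.png');b=cv2.imread('pics/s7.png')
cv2.imwrite('pics/c7.png',np.hstack([a[:360],b]))
go(.4823,.3627,.1067,-.332-np.pi)"
```

```text
t: 15.18
eef_pos: [0.4803, 0.3629, 0.1958]
ee_rot: [-3.138, -0.002, 2.811]
force: [-0.2, -0.5, -1.4]
width: 0.0353
gripper_force: 15.0
tool d: -0.0008 0.0016 0.0901 turn -0.000 | dist 0.090 rows>=2.2
```

View pics/c7.png

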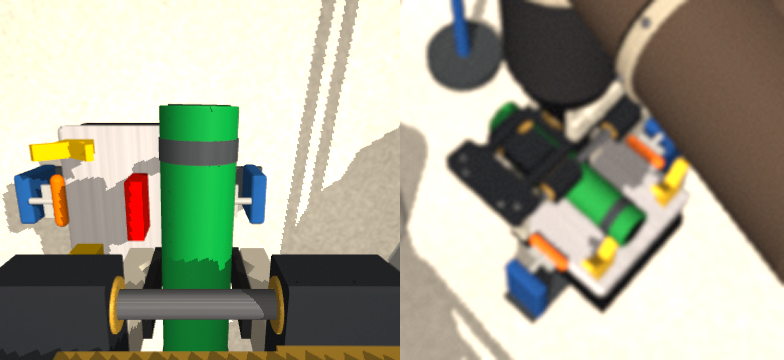

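```bash
python3 - <<'E'
from h import *
T=np.load('pics/w7.png.npy');p,w,s=pose()
P=onz('wrist',[(319,107)],p[2]+.0188-.008,T)[0]; d=P-p; print('tube -x end dist from TCP',np.cos(w)*d[0]+np.sin(w)*d[1], np.sin(w)*d[0]-np.cos(w)*d[1])
E
python3 nudge.py '[[0.03,-0.001,0.0016,0.03,0],[0.03,-0.001,0.0016,0.055,0],[0.03,-0.001,0.0016,0.07,0],[0.03,-0.001,0.0016,0.079,0],[0.03,-0.001,0.0016,0.085,0],[0.03,-0.001,0.0016,0.085,0],[0.03,-0.001,0.0016,0.085,0]]'
```

```text
tube -x end dist from TCP 0.0791207177846964 0.0021504580024790942
t: 15.87
eef_pos: [0.4837, 0.363, 0.1141]
ee_rot: [3.141, 0.0, 2.809]
force: [0.5, -1.1, -0.7]
width: 0.0354
gripper_force: 15.0
```

Tube is held at its middle. Lower the last few millimetres and see the contact.

```bash
python3 nudge.py '[[0.03,0,0,0.002,0],[0.03,0,0,0.004,0],[0.03,0,0,0.006,0],[0.03,0,0,0.006,0],[0.03,0,0,0.006,0]]'
```

```text
t: 16.28
eef_pos: [0.4863, 0.3656, 0.1115]
ee_rot: [3.135, 0.005, 2.81]
force: [2.9, -1.2, 13.4]
width: 0.0356
gripper_force: 15.0
```

```bash
python3 nudge.py '[[0.05,0,0,0.004,0],[0.05,0,0,0.004,0],[0.05,0,0,0.004,0],[0.05,0,0,0.004,0]]'
python3 nudge.py '[[0.052,0,0,-0.02,0],[0.052,0,0,-0.05,0],[0.052,0,0,-0.09,0],[0.06,0,0,-0.12,0],[0.06,0,0,-0.12,0],[0.06,0,0,-0.12,0]]'
python3 -c "
from h import *
snap('wrist','pics/w8.png',(120,0,520,400),1)
snap('side','pics/s8.png',(240,250,400,400),2.4)
a=cv2.imread('pics/w8.png');b=cv2.imread('pics/s8.png')
cv2.imwrite('pics/c8.png',np.hstack([a[:360],b]))
go(.5529,-.0685,.2,.215-np.pi)"
```

```text
t: 16.62
eef_pos: [0.4831, 0.3635, 0.1036]
ee_rot: [-3.142, -0.0, 2.809]
force: [-0.7, -0.1, -0.2]
width: 0.0493
gripper_force: 0.0
t: 17.12
eef_pos: [0.4838, 0.3644, 0.2259]
ee_rot: [3.138, 0.001, 2.809]
force: [-0.6, -0.4, -0.9]
width: 0.0598
gripper_force: 0.0
tool d: -0.2073 -0.3852 0.0229 turn -0.547 | dist 0.438 rows>=10.5
```

View pics/c8.png

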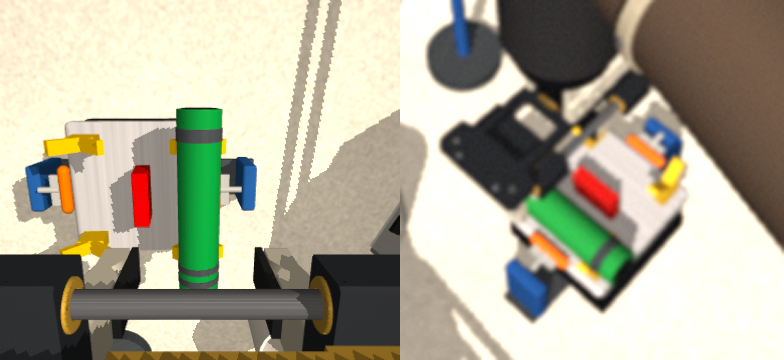

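```bash
python3 nudge.py '[[0.08,-0.02,-0.035,0,-0.1],[0.088,-0.04,-0.07,0.01,-0.2],[0.088,-0.06,-0.105,0.02,-0.3],[0.088,-0.08,-0.14,0.023,-0.4],[0.088,-0.1,-0.175,0.023,-0.5],[0.088,-0.12,-0.21,0.023,-0.547],[0.088,-0.14,-0.245,0.023,-0.547],[0.088,-0.16,-0.28,0.023,-0.547],[0.088,-0.175,-0.315,0.023,-0.547],[0.088,-0.19,-0.35,0.023,-0.547],[0.088,-0.207,-0.385,0.023,-0.547],[0.088,-0.207,-0.385,0.023,-0.547],[0.088,-0.207,-0.385,0.023,-0.547]]'
python3 - <<'E'
from h import *
T=snap('wrist','pics/w9.png',g=1)
h=cv2.cvtColor(cv2.imread('pics/w9.png'),cv2.COLOR_BGR2HSV)
m=cv2.inRange(h,(0,150,60),(8,255,255))|cv2.inRange(h,(172,150,60),(180,255,255))
n,l,st,ce=cv2.connectedComponentsWithStats(m)
for k in range(1,n):
    if st[k,4]>60: print(st[k],ce[k].round(1),onz('wrist',[ce[k]],.0735,T).round(4))
go(.5529,-.0685,.0467,.215-np.pi)
E
```

```text
t: 18.3
eef_pos: [0.5523, -0.0701, 0.1988]
ee_rot: [3.141, -0.003, -2.931]
force: [-0.6, 1.5, 0.1]
width: 0.0876
gripper_force: 0.0
[430  60  17  17 226] [438.1  68.1] [[0.4276 0.001  0.0735]]
[297 124  43  14 537] [318.1 130.7] [[ 0.4944 -0.0815  0.0735]]
[298 247  38  14 235] [316.1 255.4] [[ 0.6057 -0.0594  0.0735]]
[298 258  37  14 223] [316.1 267. ] [[ 0.6173 -0.057   0.0735]]
tool d: -0.0005 0.0002 0.1523 turn -0.003 | dist 0.152 rows>=3.7
```

```bash
python3 nudge.py '[[0.088,0,-0.001,0.04,0],[0.088,0,-0.001,0.08,0],[0.088,0,-0.001,0.11,0],[0.088,0,-0.001,0.135,0],[0.07,0,-0.001,0.152,0],[0.05,0,-0.001,0.152,0],[0.03,0,-0.001,0.152,0],[0.03,0,-0.001,0.152,0],[0.03,0,-0.001,0.152,0],[0.03,0,-0.001,0.152,0],[0.03,0,-0.001,0.152,0],[0.03,0,-0.001,0.152,0],[0.03,0,-0.001,0.152,0],[0.03,0,-0.001,0.152,0]]'
python3 nudge.py '[[0.03,0,0,0,0],[0.03,0,0,-0.02,0],[0.03,0,0,-0.05,0],[0.03,0,0,-0.09,0],[0.03,0,0,-0.13,0],[0.03,0,0,-0.155,0],[0.03,0,0,-0.155,0],[0.03,0,0,-0.155,0]]'
python3 -c "
from h import *
go(.4497,.2682,.2,-.332-np.pi)"
```

```text
t: 19.52
eef_pos: [0.5539, -0.0692, 0.0492]
ee_rot: [-3.141, 0.001, -2.927]
force: [0.3, -1.2, 3.8]
width: 0.0355
gripper_force: 15.0
t: 20.18
eef_pos: [0.5541, -0.0685, 0.2051]
ee_rot: [3.141, 0.003, -2.927]
force: [-1.4, 0.7, -1.5]
width: 0.0357
gripper_force: 15.0
tool d: 0.0303 0.3512 0.0051 turn 0.547 | dist 0.353 rows>=8.5
```

```bash
python3 nudge.py '[[0.03,0,0.035,0.005,0.08],[0.03,0,0.07,0.005,0.16],[0.03,0,0.11,0.005,0.24],[0.03,0.01,0.15,0.005,0.32],[0.03,0.02,0.19,0.005,0.4],[0.03,0.03,0.23,0.005,0.48],[0.03,0.03,0.27,0.005,0.547],[0.03,0.03,0.31,0.005,0.547],[0.03,0.03,0.351,0.005,0.547],[0.03,0.03,0.351,0.005,0.547],[0.03,0.03,0.351,0.005,0.547]]'
python3 -c "
from h import *
go(.4497,.2682,.1117,-.332-np.pi)"
```

```text
t: 21.1
eef_pos: [0.4479, 0.2692, 0.1966]
ee_rot: [-3.139, -0.002, 2.813]
force: [-0.3, -0.6, -1.4]
width: 0.0356
gripper_force: 15.0
tool d: -0.0020 -0.0003 0.0849 turn 0.003 | dist 0.085 rows>=2.0
```

```bash
python3 nudge.py '[[0.03,-0.002,0,0.03,0.003],[0.03,-0.002,0,0.055,0.003],[0.03,-0.002,0,0.07,0.003],[0.03,-0.002,0,0.078,0.003],[0.03,-0.002,0,0.082,0.003],[0.03,-0.002,0,0.085,0.003],[0.03,-0.002,0,0.085,0.003]]'
python3 nudge.py '[[0.03,0,0,0.002,0],[0.03,0,0,0.004,0],[0.03,0,0,0.004,0],[0.03,0,0,0.004,0]]'
```

```text
t: 21.68
eef_pos: [0.4515, 0.2667, 0.1136]
ee_rot: [-3.141, -0.0, 2.806]
force: [0.2, 0.3, -0.2]
width: 0.0353
gripper_force: 15.0
t: 22.02
eef_pos: [0.4515, 0.2672, 0.11]
ee_rot: [3.141, 0.0, 2.807]
force: [1.1, -0.7, 0.2]
width: 0.0358
gripper_force: 14.9
```

```bash
python3 nudge.py '[[0.03,0,0,0.0015,0],[0.03,0,0,0.003,0],[0.03,0,0,0.003,0]]'
```

```text
t: 22.27
eef_pos: [0.4521, 0.2668, 0.1083]
ee_rot: [3.141, 0.002, 2.807]
force: [-0.9, -4.8, 12.7]
width: 0.0353
gripper_force: 15.0
```

```bash
python3 nudge.py '[[0.048,0,0,0,0],[0.048,0,0,0,0],[0.048,0,0,0,0],[0.048,0,0,0,0],[0.048,0,0,-0.02,0],[0.05,0,0,-0.05,0],[0.05,0,0,-0.09,0],[0.06,0,0,-0.13,0],[0.06,0,0,-0.13,0],[0.06,0,0,-0.13,0]]'
python3 - <<'E'
from h import *
T=snap('wrist','pics/w10.png',g=1)
h=cv2.cvtColor(cv2.imread('pics/w10.png'),cv2.COLOR_BGR2HSV)
c0,s0=np.cos(-.332),np.sin(-.332)
def loc(P): d=P[:,:2]-[.466,.3155]; return np.c_[c0*d[:,0]+s0*d[:,1],-s0*d[:,0]+c0*d[:,1]].round(4).tolist()
red=cv2.inRange(h,(0,150,60),(8,255,255))|cv2.inRange(h,(172,150,60),(180,255,255))
for nm,m in(('red',red),('green',cv2.inRange(h,(45,90,30),(80,255,255)))):
    n,l,st,ce=cv2.connectedComponentsWithStats(m)
    for k in range(1,n):
        if st[k,4]>60: print(nm,st[k],loc(onz('wrist',[ce[k]],.132,T)))
E
python3 -c "
from h import *
snap('side','pics/s11.png',g=1);snap('scene','pics/e11.png',g=1)
for f,n in(('s11','side'),('e11','scene')):
    h=cv2.cvtColor(cv2.imread(f'pics/{f}.png'),cv2.COLOR_BGR2HSV)
    m=cv2.inRange(h,(45,110,40),(80,255,255))
    N,l,st,ce=cv2.connectedComponentsWithStats(m);print(n,[s.tolist() for s in st[1:] if s[4]>60])
    c0,s0=np.cos(-.332),np.sin(-.332)
    for y in(.05,-.05): print(proj(n,[[.466+c0*x-s0*y,.3155+s0*x+c0*y,.1175] for x in(-.08,.08)]).round(0).tolist())
"
```

```text
t: 23.1
eef_pos: [0.4521, 0.2681, 0.2391]
ee_rot: [3.137, 0.002, 2.807]
force: [-0.4, 0.2, -2.3]
width: 0.059
gripper_force: 0.0
red [292 123  44  14 577] [[-0.0581, -0.0509]]
red [ 356  160   22   59 1102] [[-0.0107, -0.0079]]
red [ 78 229  15  12 140] [[0.0284, -0.2454]]
red [295 254  40  14 267] [[0.0556, -0.0508]]
red [296 265  39  15 249] [[0.0676, -0.0505]]
green [414 103  48  20 904] [[-0.0706, 0.0445]]
green [ 404  134   55  126 5281] [[-0.006, 0.0445]]
green [ 84 215  33  24 328] [[0.0199, -0.2293]]
side [[420, 101, 9, 15, 99], [469, 142, 13, 12, 70], [287, 318, 43, 42, 683], [325, 351, 14, 17, 130]]
[[335.0, 362.0], [283.0, 317.0]]
[[364.0, 330.0], [312.0, 289.0]]
scene [[322, 86, 28, 24, 280], [18, 290, 45, 47, 769]]
[[319.0, 88.0], [356.0, 115.0]]
[[293.0, 102.0], [330.0, 131.0]]
```

```bash
python3 -c "
from station import arm, optics
print(arm.job_done())"
```

```text
the job is handed in; nothing more can be done
None
```

I handed the job in after about 23 s of robot time, and no result came back. The plate is pressed home under both rollers, the green tube is in the +y groove and the grey tube in the -y groove, both roughly centred. I checked the plate and green tube in pictures but the grey tube only from image measurements, and saw no sign of the other items being touched.

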